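# Clamp the shipping plug on a rejected wheel housing

### The job

The dented end housing is rejected and must be sealed before it goes to the rejection bay. Slide the band of the loose worm-drive clamp gently over the barb of the yellow-capped stub, without forcing it, until it lies home against the aluminium shoulder with its blue key upright, and turn the key clockwise (seen from above) until the band is snug and square: you feel the screw stiffen, but do not crush the nylon. Let go of it, and leave the gate and the other parts on the board where they are.

Things in the scene. Friction and masses are not known exactly. Their poses are not given: they have to be found in the camera images.
- housing: Rejected aluminium end housing, round, 100 mm across and 37 mm high (central boss 40), dented rim, screwed to the maple board. Origin: centre of its underside, on the board. Its x axis points from the stub into the housing: sliding onto the stub is motion along +x. z up.
- neck (a point): Where the centre of the clamp's ring must finally lie: on the stub's axis, band home against the shoulder. 19.5 mm above the board, 60.5 mm from the housing's centre; axes as the housing's. Here the stub is a yellow nylon neck 23 mm across and 18 mm long, ending at a flat aluminium shoulder 34 mm across, 6.5 mm beyond this point along +x.
- stub_tip (a point): Centre of the stub's free end, 21.5 mm from neck along -x. The nylon shipping plug covers the stub: the tip is 18 mm across and widens as a cone to the barb, 26 mm across, 8.5 mm behind the tip; behind the barb it steps down to the 23 mm neck. The stub is level and fixed.
- clamp: The worm-drive clamp, about 0.12 kg, loose, standing upright on the board on its band and screw housing. Origin: centre of the ring, 16.25 mm above its underside. x: axis of the ring (13 mm wide band); z up, parallel to the screw. Ring opening 28.5 mm high, 27.6 to 31 mm wide at the start. Steel screw housing 13 x 13 x 30 mm centred 22.75 mm from the ring's centre on the -y side; the key stands on it.
- band: The clamp's steel loop, 2 mm thick; the screw draws it along clamp -y, 3.5 mm per rad. It reaches the nylon after 1.3 to 2.4 rad, not to be read from the key's angle, and is snug some 0.3 rad later. The drag twists the clamp clockwise: with clamp x along housing x, pressing it home with about 8 N while turning keeps it square. Origin: ring's centre, shifted by the draw.
- key: Blue thumb key on the screw: a wing 28 mm long (its x), 9 mm thick (its y), 24 mm high, to be pinched across its thickness. Origin: middle of the wing, on the screw's axis, 36 mm above the ring's centre. Start angle differs. Clockwise tightens. The screw is self-locking with a steady drag of 0.15 to 0.2 N m (less when read at rest); 0.08 to 0.1 N m above the drag is snug (30 N in the band), 0.24 above crushes the plug.
- race: Chrome bearing race lying on the board, 46 mm across, 14 mm high. A bystander. Origin: centre of its underside.
- bumper: Red silicone bumper, 36 mm across, 20 mm high. A bystander. Origin: centre of its underside.
- spare_plug: Loose spare yellow nylon plug with a flange, 38 mm across, 24 mm high. A bystander, not the plug on the stub. Origin: centre of its underside.
- gate_end (a point): Free end of the small swinging steel gate of the rejection bay, 44 mm high, standing ajar. To be left alone.

How it is judged:
On the way:
1. the band is over the barb and home against the shoulder (x of clamp in the frame of neck between -0.004 and 0.003 m and distance between clamp and neck below 0.007 m and angle between the x axis of clamp and the x axis of neck, either way round below 0.3 rad), for 0.1 s.
At the end, for the whole second after the job is handed in: The clamp, let go and at rest, is home against the shoulder (within 4 mm along the stub, its ring's centre within 7 mm of neck), square to the stub within 0.17 rad, its key upright within 0.3 rad, and its band presses on the plug with 12 to 55 N (x of clamp in the frame of neck between -0.004 and 0.003 m and distance between clamp and neck below 0.007 m and angle between the x axis of clamp and the x axis of neck, either way round below 0.17 rad and angle between clamp's own z axis and vertical below 0.3 rad and contact force between band and housing between 12 and 55 N and linear speed of clamp below 0.01 m/s); the robot touches nothing.
It fails at once if the plug is crushed: the band presses on it with over 70 N (contact force between band and housing above 70 N).
It fails at once if the clamp is forced over the barb: over 25 N before it is home (contact force between clamp and housing above 25 N and x of clamp in the frame of neck below -0.006 m).
It fails at once if a bystander or the gate is moved by more than 15 mm (distance of any of race, bumper, spare_plug, gate_end from where it was at the start of the episode above 0.015 m).
It also fails if it takes over 64 s, if anything falls off the work surface, if the arm or the gripper's body presses on something with over 40 N, if the wrist force passes 120 N, or if a joint passes its speed limit or range.

### The arm

A 6-joint arm with a two-finger parallel gripper is mounted at the origin on the work surface. World frame = base frame: x ahead of the robot, y to its left, z up, the work surface at z = 0. Lengths are in m, angles in rad, forces in N, time in s.
With the tool pointing down it reaches from about 0.375 to 0.9 m from the base axis. Payload 3.1 kg.
Tool frame: the origin (TCP) lies midway between the tips of the shut fingers; the grasp point (between the pads) lies 19 mm behind it; z points along the fingers, y is the line along which they close (so a half turn about z gives the same grasp; the last joint's range is limited). The gripper opens to 85 mm and grips with 20 to 120 N. Pads are 22 mm wide; open, the fingers measure 114 mm over their backs; the gripper's body (76 mm by 85 mm) begins 54 mm behind the grasp point. The pads swing forward as they close: fully open they stand 13 mm farther back than shut.
Start: joints at [0.979, 0.527, 1.433, -0, 1.181, -0.178], TCP at [0.251, 0.572, 0.231] pointing down, gripper open.
Joint ranges: [-3.08, 3.08], [-0.75, 2.2], [0.22, 2.44], [-1.43, 4.57], [0, 2.65], [-2.85, 2.85]. Speed limits (rad/s): [2.79, 2.79, 3.14, 3.14, 3.14, 3.14].

### API

Orientations are given as [roll, pitch, yaw] about the fixed x, y, z axes, in that order (R = Rz(yaw) Ry(pitch) Rx(roll)).
In Python, from plant import monitor, imaging, r gives the robot as it stands.
- The arm moves only by the shell command python3 -m handwheel 'ROWS' [FORCE]. ROWS is JSON, a list of rows, each a list of 7 numbers: the shift along the tool's x, y, z in cm, then the turn, a rotation vector about the tool's x, y, z in degrees, then the closure, from 0 (fully open) to 1 (shut). A call has 1 to 12 rows; each row is the pose to reach, as a shift and turn from the pose commanded when the call began, along the tool's axes at that moment; what a row does not reach only later rows make up. A row lasts 1/10 s, in which the tool goes at most 50 mm and 8.59 degrees, less where a joint would pass 70% of its speed; a pose out of reach is approached as far as the arm can. A call with a gripper value outside its range is refused whole. The fingers move at their own pace and stop on an object; FORCE is the grip in N (left out, the last holds). Time passes only in rows, so rows that repeat a pose let the fingers close. It gives the time, the measured TCP pose, the force, the opening and the grip force at its end, in the units of the state.
- monitor.sense(): the state, without advancing time (a new reading comes with each control period).
- imaging.snapshot(name): name is "scene" or "top"; returns a dict with "img" (400x640x3 uint8, red, green, blue), "fx", "fy", "cx", "cy" (pixels), "rvec" (rotation vector, rad) and "tvec" (3), from world to camera coordinates, as OpenCV has them. Camera axes: x right, y down, z forward; pixel columns grow to the right and rows downward; lengths in m; the calibration is good to about 2 mm. A picture is of the moment at which its call begins. There is no depth.
- r.finish_job(): hands the job in; it is judged then, once.
The state is a dict: "clock": time; "joint_pos": joint angles; "joint_velocities": joint speeds; "effort": joint torques, N m; "tcp_pos": TCP position; "tool_rot": TCP orientation; "wrist_force": force on the tool from outside, world axes, zero at the start; "ft_torque": the same for the moment, N m; "finger_gap": opening from 0.0 (shut) to 1.0 (fully open); "gripper_force": force on a finger pad.
Only numpy, scipy, OpenCV 4.12 (cv2) and the standard library are available. Lean on these libraries where they do the work, as an engineer would, in place of code of your own. Each camera call takes 0.05 s, during which the arm holds its last target. There are 200 camera calls.

## Working session

There is one attempt and no reset: what is moved stays moved. The work goes in short steps, Python scripts to look and compute and a shell command to move; the robot and the scene stay as the last step left them, time stands still between calls to the robot, and variables do not carry over. Pictures are saved under pics/ and viewed, at most 12 in all, crops included, and the job is handed in when it is done.

```bash
ls; mkdir -p pics
python3 - <<'E'
from plant import monitor, imaging, r
import cv2,pickle
print(monitor.sense())
d={n:imaging.snapshot(n) for n in("scene","top")}
pickle.dump(d,open('s0.pkl','wb'))
for n in d:
    cv2.imwrite(f'pics/{n}0.png',d[n]['img'][:,:,::-1])
    print(n,{k:v for k,v in d[n].items() if k!='img'})
E
```

```text
pics
{'clock': 0.0, 'joint_pos': array([ 9.78489902e-01,  5.28427080e-01,  1.43393616e+00,  2.45495015e-05,
        1.18140427e+00, -1.78520966e-01]), 'joint_velocities': array([ 8.04986284e-05, -1.50907229e-03,  1.02601611e-03,  5.46198155e-05,
        2.09941120e-03,  9.96900950e-05]), 'effort': array([-5.29053450e-04, -4.42353129e+01, -1.78023845e+01, -5.20066533e-05,
        8.41783796e-03,  4.36635816e-06]), 'tcp_pos': array([0.25086184, 0.57164478, 0.23034687]), 'tool_rot': array([-3.13945639e+00, -4.08529276e-04,  2.72779741e+00]), 'wrist_force': array([0.79111625, 0.41600215, 0.45261439]), 'ft_torque': array([0.01628899, 0.03057492, 0.04328691]), 'gripper_force': 0.0, 'finger_gap': 1.0044965474864491}
scene {'fx': 474.5887925977899, 'fy': 474.5887925977899, 'cx': 315.88061736290445, 'cy': 194.37219677131685, 'rvec': array([ 1.54987273,  1.78502677, -0.9257848 ]), 'tvec': array([ 0.12551742, -0.26475939,  1.36269563])}
top {'fx': 382.9885278367988, 'fy': 382.9885278367988, 'cx': 322.9075256456592, 'cy': 201.13438523693029, 'rvec': array([ 2.11242513, -2.17312401,  0.18348996]), 'tvec': array([-0.01609912,  0.58782628,  0.80505856])}
```

View pics/scene0.png

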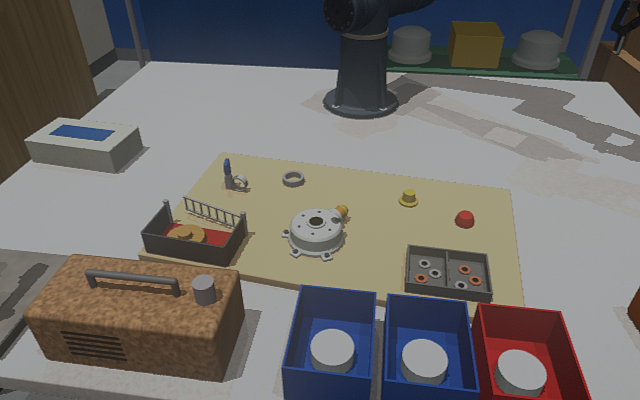

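View pics/top0.png

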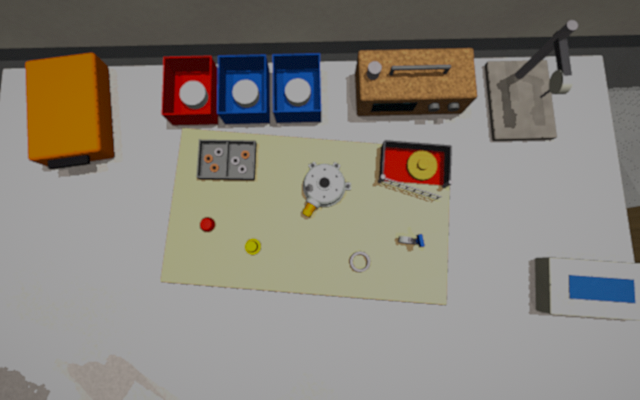

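The scene view shows the clamp at about (232,178) and the housing at (316,230) with its yellow stub at (341,212). In the top view the clamp is at (410,240), the key at (421,241), the housing at (324,184) and the stub at (309,209). The race is at (360,262), and the gate runs from (383,182) to (440,197). Next I'll zoom in.

```bash
cat > h.py <<'E'
import numpy as np,cv2
def ray(s,u,v):
    R=cv2.Rodrigues(np.array(s['rvec']))[0]
    d=R.T@np.array([(u-s['cx'])/s['fx'],(v-s['cy'])/s['fy'],1]); return -R.T@s['tvec'],d/np.linalg.norm(d)
def atz(s,u,v,z):
    o,d=ray(s,u,v); return o+d*(z-o[2])/d[2]
def tri(a,b):
    A=0;B=0
    for o,d in(a,b):
        P=np.eye(3)-np.outer(d,d);A=A+P;B=B+P@o
    p=np.linalg.solve(A,B); return p,[np.linalg.norm((np.eye(3)-np.outer(d,d))@(p-o)) for o,d in(a,b)]
def proj(s,p): return cv2.projectPoints(np.array(p,float).reshape(-1,1,3),s['rvec'],s['tvec'],np.array([[s['fx'],0,s['cx']],[0,s['fy'],s['cy']],[0,0,1]]),None)[0].reshape(-1,2)
def crop(s,x0,y0,w,h,k):
    im=cv2.resize(s['img'][y0:y0+h,x0:x0+w,::-1],None,fx=k,fy=k,interpolation=cv2.INTER_CUBIC)
    for i in range(0,w,10):
        cv2.line(im,(i*k,0),(i*k,6),(0,0,255),1);cv2.putText(im,str(x0+i),(i*k,16),0,.35,(0,0,255))
    for i in range(0,h,10):
        cv2.line(im,(0,i*k),(6,i*k),(0,0,255),1);cv2.putText(im,str(y0+i),(8,i*k+4),0,.35,(0,0,255))
    return im
E
python3 - <<'E'
from h import *;import pickle
d=pickle.load(open('s0.pkl','rb'));t,s=d['top'],d['scene']
a=np.hstack([crop(t,390,220,50,37,8),crop(t,290,155,66,49+25,6)[:296*2][:444]] if 0 else [crop(t,385,220,50,37,8),crop(t,294,184,50,37,8)])
b=np.hstack([crop(s,210,152,50,37,8),crop(s,310,195,50,37,8)])
cv2.imwrite('pics/z0.png',np.vstack([a,b]))
E
```

```text
(no output)
```

View pics/z0.png

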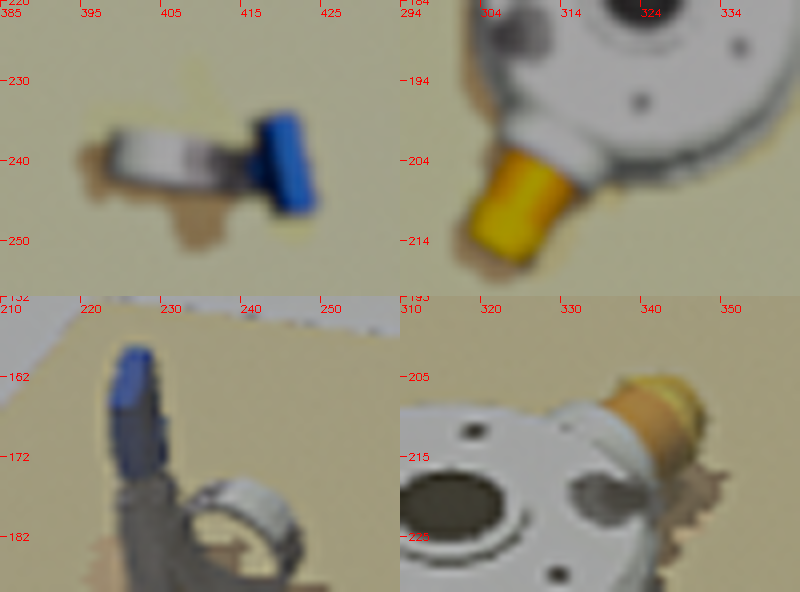

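Reading the crops: the key's top face is centred at top (421.9,240.3) and scene (226.4,162), with its long axis in the top view running (420.7,234)→(423,246.6). The band's left end is at top (398.2,239.7). The stub tip is at about top (306.3,214.3) and the neck at the shoulder at about (311.5,205).

Run:
```python
from h import *;import pickle
d=pickle.load(open('s0.pkl','rb'));t,s=d['top'],d['scene']
# boss hole via fit
for n,S,(x0,y0,x1,y1) in(('top',t,(312,172,336,196)),('sc',s,(304,212,328,230))):
    g=S['img'][y0:y1,x0:x1].max(2); m=(g<90).astype(np.uint8)
    k,l,st,c=cv2.connectedComponentsWithStats(m); i=1+st[1:,4].argmax(); print(n,c[i]+[x0,y0],st[i]); 
    if n=='top': ct=c[i]+[x0,y0]
    else: cs=c[i]+[x0,y0]
H=tri(ray(t,*ct),ray(s,*cs));print('boss',H)
K=tri(ray(t,421.9,240.3),ray(s,226.4,162));print('keytop',K)
y=lambda S:((S['img'][:,:,0]>110)&(S['img'][:,:,2]<70)&(S['img'][:,:,1]>70)).astype(np.uint8)
k,l,st,c=cv2.connectedComponentsWithStats(y(t))
for i in range(1,k):
    if st[i,4]>30:print('yel',c[i],st[i])
zb=H[0][2]-.04
for b in(zb,K[0][2]-.06425):
    print('zb',b)
    kt=atz(t,421.9,240.3,b+.06425); a1=atz(t,420.7,234,b+.06425);a2=atz(t,423,246.6,b+.06425);e=a1-a2
    print(' key',kt,'from scene',atz(s,226.4,162,b+.06425),'ang',np.degrees(np.arctan2(e[1],e[0])),np.linalg.norm(e))
    L=atz(t,398.2,239.7,b+.01625);print(' bandleft',L,'dir',np.degrees(np.arctan2(*(kt-L)[1::-1])),np.linalg.norm((kt-L)[:2]))
    hc=atz(t,*ct,b+.04);tip=atz(t,306.3,214.3,b+.0195);nk=atz(t,311.5,205,b+.0195)
    print(' hc',hc,atz(s,*cs,b+.04),'tip',tip,'dir',np.degrees(np.arctan2(*(hc-tip)[1::-1])),np.linalg.norm((hc-tip)[:2]),np.degrees(np.arctan2(*(nk-tip)[1::-1])))
```

```text
top [324.         182.19178082] [ 8  6  9  9 73]
sc [315.82105263 220.78947368] [ 6  5 13  9 95]
boss (array([ 0.62755421, -0.0356901 ,  0.05888544]), [np.float64(0.0005477779125719718), np.float64(0.00054777791257198)])
keytop (array([ 0.49213514, -0.23692496,  0.08026974]), [np.float64(0.001526310757545336), np.float64(0.001526310757545329)])
yel [419.17699328  75.0295389 ] [ 359   48  117   52 4164]
yel [ 61.55749129 106.05153891] [  25   53   75  107 6888]
yel [417.8976378   71.00787402] [394  69  50   5 127]
yel [377.47272727 163.89090909] [376 149   4  31  55]
yel [422.22916667 164.55803571] [408 151  30  29 672]
yel [245.03225806 154.87096774] [242 152   7   7  31]
yel [208.19444444 158.52777778] [205 155   8   8  36]
yel [214.1875  167.78125] [211 165   8   7  32]
yel [308.11111111 209.77777778] [302 203  14  15 135]
yel [252.32323232 246.1969697 ] [245 239  16  16 198]
zb 0.018885443005660904
 key [ 0.49230564 -0.23770643  0.08313544] from scene [ 0.49692959 -0.23352963  0.08313544] ang 6.437156728488637 0.026637214445794182
 bandleft [ 0.4975733  -0.19784873  0.03513544] dir -97.52867084083083 0.04020428764923322
 hc [ 0.62762288 -0.03623407  0.05888544] [ 0.62751896 -0.03514221  0.05888544] tip [0.55978648 0.00512109 0.03838544] dir -31.367769609133155 0.07944826902115798 -30.368487219135318
zb 0.016019735407330954
 key [ 0.49245088 -0.23847531  0.08026974] from scene [ 0.49246593 -0.23524223  0.08026974] ang 6.437156728488604 0.026731984895765986
 bandleft [ 0.49772806 -0.19844053  0.03226974] dir -97.50914190534 0.040381084653229725
 hc [ 0.62823124 -0.03628463  0.05601974] [ 0.62398552 -0.03567862  0.05601974] tip [0.56015152 0.00521114 0.03551974] dir -31.363030591210133 0.07972921348055287 -30.368487219135336
```

```bash
cat >> h.py <<'E'
from scipy.spatial.transform import Rotation as Ro
def st(q=True):
    from plant import monitor
    m=monitor.sense()
    y=np.degrees(m['tool_rot'][2])
    if q: print('t%.2f'%m['clock'],'tcp',m['tcp_pos'].round(4),'rpy',np.degrees(m['tool_rot']).round(1),'F',m['wrist_force'].round(1),'M',m['ft_torque'].round(3),'gap',round(m['finger_gap'],3),'q6',m['joint_pos'][5].round(2),'grip',round(m['gripper_force'],1))
    return m
def rel(p,yaw):
    m=st(); R=Ro.from_euler('xyz',m['tool_rot'])
    d=R.inv().apply(np.array(p)-m['tcp_pos'])*100
    t=(R.inv()*Ro.from_euler('xyz',[180,0,yaw],degrees=True)).as_rotvec(degrees=True)
    print('shift cm',d.round(2),'turn',t.round(1))
E
python3 -c "
from h import *
rel([.5,.2,.2],186.4);rel([.492,-.2375,.15],186.4)"
```

```text
t0.10 tcp [0.2509 0.5717 0.2304] rpy [-179.9   -0.   156.3] F [ 0.2 -0.1 -0.4] M [-0.007 -0.021  0.069] gap 0.999 q6 -0.18 grip 0.0
shift cm [-37.76 -24.02   3.08] turn [ -0.1  -0.  -30.1]
t0.10 tcp [0.2509 0.5717 0.2304] rpy [-179.9   -0.   156.3] F [ 0.2 -0.1 -0.4] M [-0.007 -0.021  0.069] gap 0.999 q6 -0.18 grip 0.0
shift cm [-54.62 -64.39   8.15] turn [ -0.1  -0.  -30.1]
```

```bash
python3 -m handwheel '[[-9,-6,1,0,0,-8,0],[-18,-12,1.5,0,0,-16,0],[-28,-18,2,0,0,-24,0],[-38,-24,3,0,0,-30,0],[-41,-32,4,0,0,-30,0],[-44,-40,5,0,0,-30,0],[-47,-47,6,0,0,-30,0],[-51,-56,7,0,0,-30,0],[-54.6,-64.4,8.1,0,0,-30,0],[-54.6,-64.4,8.1,0,0,-30,0],[-54.6,-64.4,8.1,0,0,-30,0],[-54.6,-64.4,8.1,0,0,-30,0]]'
python3 -m handwheel '[[0,0,0,0,0,0,0],[0,0,0,0,0,0,0],[0,0,0,0,0,0,0],[0,0,0,0,0,0,0],[0,0,0,0,0,0,0]]'
python3 - <<'E'
from h import *
from plant import imaging
rel([.492,-.2375,.15],186.4)
t=imaging.snapshot('top');s=imaging.snapshot('scene')
cv2.imwrite('pics/a.png',np.hstack([crop(t,370,205,80,75,5),crop(s,190,130,80,75,5)]))
E
```

```text
clock: 1.3
tcp_pos: [0.4507, 0.0205, 0.1778]
tool_rot: [3.141, -0.0, -3.032]
wrist_force: [1.0, -0.5, -0.9]
finger_gap: 0.996
gripper_force: 0.0
clock: 1.8
tcp_pos: [0.4504, 0.024, 0.1782]
tool_rot: [3.141, -0.0, -3.029]
wrist_force: [-0.0, 0.1, 1.2]
finger_gap: 0.998
gripper_force: 0.0
t1.80 tcp [0.4504 0.024  0.1782] rpy [ 180.    -0.  -173.5] F [-0.   0.1  1.2] M [-0.02   0.031  0.014] gap 0.998 q6 -1.88 grip 0.0
shift cm [ -1.19 -26.45   2.82] turn [ 0.  -0.   0.1]
```

View pics/a.png

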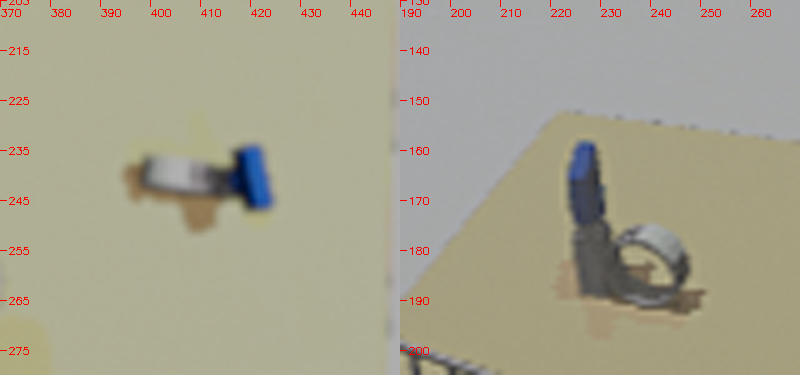

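The crops show the clamp unmoved, with the key at top (420,240) and no arm in the frame. I'll continue.

```bash
python3 -m handwheel '[[-0.2,-5,0.5,0,0,0,0],[-0.4,-10,1,0,0,0,0],[-0.8,-15,1.5,0,0,0,0],[-1,-20,2,0,0,0,0],[-1.2,-26.4,2.8,0,0,0,0],[-1.2,-26.4,2.8,0,0,0,0],[-1.2,-26.4,2.8,0,0,0,0],[-1.2,-26.4,2.8,0,0,0,0],[-1.2,-26.4,2.8,0,0,0,0],[-1.2,-26.4,2.8,0,0,0,0],[-1.2,-26.4,2.8,0,0,0,0],[-1.2,-26.4,2.8,0,0,0,0]]'
python3 - <<'E'
from h import *
from plant import imaging
rel([.492,-.2375,.15],186.4)
t=imaging.snapshot('top');s=imaging.snapshot('scene')
cv2.imwrite('pics/b.png',np.hstack([crop(t,370,205,80,75,5),crop(s,190,100,80,105,5)[-375:]]))
m=st()
for S,n in((t,'top'),(s,'scene')): print(n,proj(S,[m['tcp_pos'],m['tcp_pos']+[0,0,-.068]]).round(1))
E
```

```text
clock: 3.1
tcp_pos: [0.4917, -0.2378, 0.1503]
tool_rot: [-3.142, 0.0, -3.031]
wrist_force: [0.2, -0.6, 0.1]
finger_gap: 1.003
gripper_force: 0.0
t3.10 tcp [ 0.4917 -0.2378  0.1503] rpy [-180.     0.  -173.6] F [ 0.2 -0.6  0.1] M [ 0.031 -0.01   0.037] gap 1.003 q6 -2.34 grip 0.0
shift cm [-0.03  0.03  0.03] turn [-0.  0. -0.]
t3.20 tcp [ 0.4918 -0.2382  0.1503] rpy [-180.     0.  -173.7] F [-0.2 -0.5 -0.4] M [ 0.039  0.007 -0.005] gap 0.998 q6 -2.34 grip 0.0
top [[431.4 238.5]
 [422.1 240.6]]
scene [[220.7 130.5]
 [224.9 160.9]]
```

View pics/b.png

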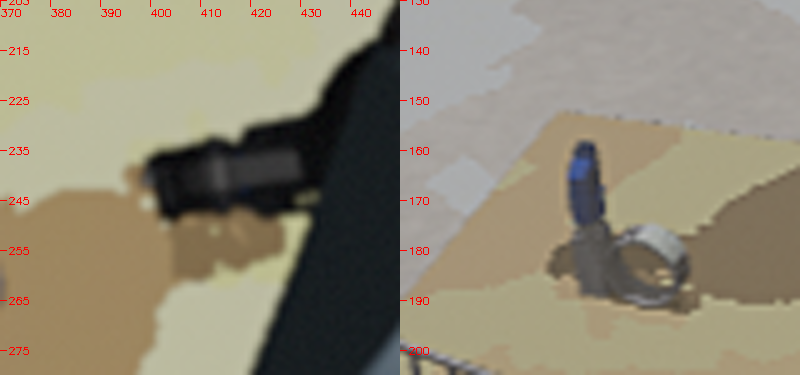

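The top view now shows the gripper over the clamp, and the scene view shows the key at (226,161), within a few mm of the projection. I'll descend and grip.

```bash
python3 -m handwheel '[[0,0.1,3,0,0,0,0],[0,0.1,6,0,0,0,0],[0,0.1,8,0,0,0,0],[0,0.1,9.2,0,0,0,0],[0,0.1,9.2,0,0,0,0],[0,0.1,9.2,0,0,0,0],[0,0.1,9.2,0,0,0,0.6],[0,0.1,9.2,0,0,0,0.8]]' 70
python3 -m handwheel '[[0,0,0,0,0,0,1],[0,0,0,0,0,0,1],[0,0,0,0,0,0,1],[0,0,0,0,0,0,1],[0,0,0,0,0,0,1],[0,0,0,0,0,0,1],[0,0,0,0,0,0,1],[0,0,0,0,0,0,1]]' 70; python3 -c "
from h import *
st()"
```

```text
clock: 4.0
tcp_pos: [0.4922, -0.2381, 0.0592]
tool_rot: [-3.14, 0.002, -3.032]
wrist_force: [-0.3, -0.7, -0.2]
finger_gap: 0.688
gripper_force: 0.0
clock: 4.8
tcp_pos: [0.4917, -0.2377, 0.0584]
tool_rot: [-3.141, 0.0, -3.032]
wrist_force: [-0.4, 0.8, 5.5]
finger_gap: 0.086
gripper_force: 69.0
t4.80 tcp [ 0.4917 -0.2377  0.0584] rpy [-180.     0.  -173.7] F [-0.4  0.8  5.5] M [ 0.165  0.036 -0.012] gap 0.086 q6 -2.34 grip 69.0
```

```bash
python3 -m handwheel '[[0,0,-2,0,0,0,1],[0,0,-4,0,0,0,1],[0,0,-6,0,0,0,1],[0,0,-6,0,0,0,1],[0,0,-6,0,0,0,1],[0,0,-6,0,0,0,1],[0,0,-6,0,0,0,1]]'; python3 -c "
from h import *
rel([.5258,-.0011,.1185],162.9)"
```

```text
clock: 5.5
tcp_pos: [0.4908, -0.2371, 0.1168]
tool_rot: [3.14, -0.002, -3.032]
wrist_force: [-0.6, 0.1, -1.2]
finger_gap: 0.089
gripper_force: 68.8
t5.50 tcp [ 0.4908 -0.2371  0.1168] rpy [ 1.799e+02 -1.000e-01 -1.737e+02] F [-0.6  0.1 -1.2] M [-0.013 -0.029 -0.041] gap 0.089 q6 -2.34 grip 68.8
shift cm [-6.07 23.08 -0.14] turn [ 0.1 -0.1 23.4]
```

```bash
python3 -m handwheel '[[-0.5,2,0,0,0,2,1],[-1,4,0,0,0,5,1],[-1.5,6.5,0,0,0,8,1],[-2.1,9,0,0,0,11,1],[-2.7,11.5,0,0,0,14,1],[-3.3,14,0,0,0,17,1],[-4,16.5,0,0,0,20,1],[-4.7,19,0,0,0,23.5,1],[-5.5,21.5,0,0,0,23.5,1],[-6.1,23.1,0,0,0,23.5,1],[-6.1,23.1,0,0,0,23.5,1],[-6.1,23.1,0,0,0,23.5,1]]'
python3 -m handwheel '[[0,0,0,0,0,0,1],[0,0,0,0,0,0,1],[0,0,0,0,0,0,1]]'
python3 - <<'E'
from h import *
from plant import imaging
import pickle
m=st()
t=imaging.snapshot('top');s=imaging.snapshot('scene');pickle.dump((t,s),open('s1.pkl','wb'))
cv2.imwrite('pics/c.png',np.hstack([crop(t,285,165,66,75,6),crop(s,305,160,66,75,6)]))
E
```

```text
clock: 6.7
tcp_pos: [0.5265, -0.0012, 0.1174]
tool_rot: [-3.141, -0.001, 2.842]
wrist_force: [0.4, -0.5, -1.3]
finger_gap: 0.086
gripper_force: 68.8
clock: 7.0
tcp_pos: [0.5268, -0.0021, 0.118]
tool_rot: [-3.142, -0.0, 2.84]
wrist_force: [-0.2, 0.6, -0.7]
finger_gap: 0.09
gripper_force: 68.8
t7.00 tcp [ 0.5268 -0.0021  0.118 ] rpy [-180.    -0.   162.7] F [-0.2  0.6 -0.7] M [-0.031 -0.019  0.058] gap 0.09 q6 -1.49 grip 68.8
```

View pics/c.png

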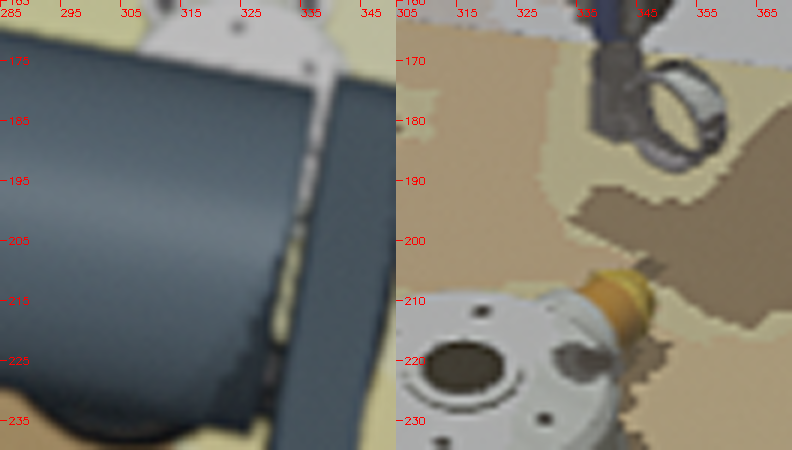

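The top view is blocked by the arm. The scene view shows the ring centred at about (357,179) and the stub tip at about (345,209). I'll overlay the predicted models on the scene picture.

```bash
cat >> h.py <<'E'
HC=np.array([.628,-.036]);YAW=-31.;ZB=.0178
def circ(c,yaw,x,r,ry=None):
    a=np.linspace(0,2*np.pi,60);u=np.array([np.cos(np.radians(yaw)),np.sin(np.radians(yaw)),0]);v=np.array([-u[1],u[0],0])
    return c+x*u+np.outer(np.cos(a),v)*(ry or r)+np.outer(np.sin(a),[0,0,1])*r
def frames(tcp,tyaw,dyaw=-193.8,dk=0.):
    cy=tyaw+dyaw;u=np.array([np.cos(np.radians(cy)),np.sin(np.radians(cy)),0]);v=np.array([-u[1],u[0],0])
    k=np.radians(tyaw); c=np.array(tcp)+.02275*v+dk*np.array([np.cos(k),np.sin(k),0]); c[2]=tcp[2]-(.0584-ZB-.01625)
    return c,cy
def neck(hc=None,yaw=None):
    hc=HC if hc is None else hc;yaw=YAW if yaw is None else yaw
    return np.array([hc[0]-.0605*np.cos(np.radians(yaw)),hc[1]-.0605*np.sin(np.radians(yaw)),ZB+.0195])
def overlay(s,c,cy,x0,y0,w,h,k,n=None,yaw=None):
    im=crop(s,x0,y0,w,h,k)
    def dr(P,col): cv2.polylines(im,[((proj(s,P)-[x0,y0]+.5)*k).astype(int)],False,col,1)
    for x in(-.0065,.0065): dr(circ(c,cy,x,.01625),(0,0,255));dr(circ(c,cy,x,.01425),(0,255,255))
    n=neck() if n is None else n; yaw=yaw or YAW
    for x,rr in((-.0215,.009),(-.013,.013),(.0065,.0115),(.0065,.017)): dr(circ(n,yaw,x,rr),(0,200,0))
    dr(circ(np.array([HC[0],HC[1],ZB+.037]),0,0,.05)*0+np.array([[HC[0]+.05*np.cos(a),HC[1]+.05*np.sin(a),ZB+.037] for a in np.linspace(0,6.3,60)]),(255,0,0))
    return im
E
python3 - <<'E'
from h import *;import pickle
t,s=pickle.load(open('s1.pkl','rb'))
c,cy=frames([.5268,-.0018,.118],162.7);print(c,cy,neck())
cv2.imwrite('pics/d.png',np.hstack([overlay(s,c,cy,330,155,50,74,8),overlay(pickle.load(open('s0.pkl','rb'))['top'],c,cy,294,150,50,74,8)]))
E
```

```text
[0.53855113 0.01768008 0.09365   ] -31.100000000000023 [ 0.57614138 -0.0048402   0.0373    ]
```

View pics/d.png

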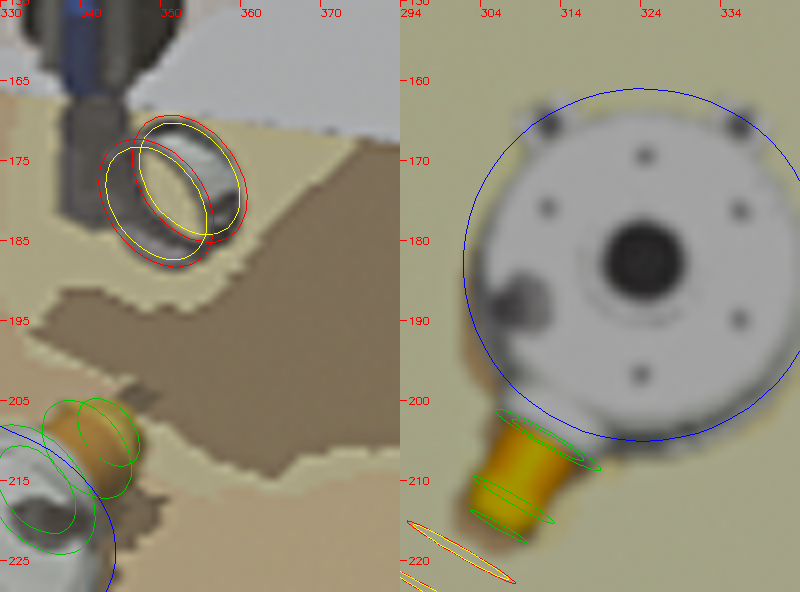

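In the overlay the ring model matches the actual ring to within about 0.5 px. The stub model sits about 0.5 px left of the real stub. I'll fit the stub pose numerically from its yellow silhouette.

```bash
cat > fit.py <<'E'
from h import *;import pickle
from scipy.optimize import minimize
d=pickle.load(open('s0.pkl','rb'));t=d['top'];s=pickle.load(open('s1.pkl','rb'))[1]
k=8
def tgt(S,x0,y0,w,h):
    im=cv2.resize(S['img'][y0:y0+h,x0:x0+w],None,fx=k,fy=k,interpolation=cv2.INTER_CUBIC)
    hs=cv2.cvtColor(im,cv2.COLOR_RGB2HSV); m=((hs[...,1]>150)&(hs[...,2]>90)).astype(np.uint8)
    n,l,st,c=cv2.connectedComponentsWithStats(m); return (l==1+st[1:,4].argmax()).astype(np.uint8)
V=[(t,(294,195,30,30)),(s,(330,198,30,30))]
T=[tgt(S,*b) for S,b in V];print([m.sum()/64 for m in T])
def ren(S,b,n,yaw):
    m=np.zeros((b[3]*k,b[2]*k),np.uint8)
    f=lambda P,v:cv2.fillConvexPoly(m,cv2.convexHull(((proj(S,P)-b[:2]+.5)*k).astype(np.int32)),v)
    f(np.vstack([circ(n,yaw,-.0215,.009),circ(n,yaw,-.013,.013),circ(n,yaw,-.0115,.013)]),1)
    f(np.vstack([circ(n,yaw,-.0115,.0115),circ(n,yaw,.0065,.0115)]),1)
    f(np.vstack([circ(n,yaw,.0065,.017),circ(n,yaw,.02,.017)]),0)
    return m
def cost(p,vs=(0,1)):
    n=np.array([.5761+p[0]/1e3,-.0048+p[1]/1e3,ZB+.0195]);return sum(1-(T[i]&r).sum()/(T[i]|r).sum() for i in vs for r in[ren(*V[i],n,-31+p[2])])
for vs in((0,1),(0,),(1,)):
    best=min((minimize(cost,[a,b,c],args=(vs,),method='Nelder-Mead',options=dict(initial_simplex=np.array([a,b,c])+np.vstack([np.zeros(3),2.*np.eye(3)]))) for a in(-1,2) for b in(-2,1) for c in(-1,2)),key=lambda q:q.fun)
    print(vs,best.x.round(2),best.fun)
E
python3 fit.py
```

```text
[np.float64(123.125), np.float64(37.234375)]
(0, 1) [1.51 1.27 4.04] 0.7570488950133671
(0,) [ 1.8   0.57 -0.54] 0.11132460670109279
(1,) [ 1.47 -1.58 19.69] 0.552432216905901
```

```bash
python3 -c "
from h import *
rel([.5272,-.0011,.0617],162.6)"
```

```text
t7.10 tcp [ 0.5268 -0.0019  0.1181] rpy [-180.    -0.   162.7] F [-0.4 -0.5 -0.9] M [-0.04   0.027  0.005] gap 0.088 q6 -1.49 grip 68.8
shift cm [-0.02  0.09  5.64] turn [-0.  -0.   0.1]
```

```bash
python3 -m handwheel '[[0,0.05,1.5,0,0,0,1],[0,0.1,3,0,0,0,1],[0,0.1,4.5,0,0,0,1],[0,0.1,5.65,0,0,0,1],[0,0.1,5.65,0,0,0,1],[0,0.1,5.65,0,0,0,1],[0,0.1,5.65,0,0,0,1]]'
python3 - <<'E'
from h import *;import pickle
from plant import imaging
m=st();s=imaging.snapshot('scene')
c,cy=frames(m['tcp_pos'],np.degrees(m['tool_rot'][2]));n=np.array([.577,-.0045,ZB+.0195])
cv2.imwrite('pics/e.png',overlay(s,c,cy,315,180,60,50,12,n,-31.3))
R=Ro.from_euler('xyz',m['tool_rot'])
print('10mm along housing x in tool cm',R.inv().apply([np.cos(np.radians(31.3)),-np.sin(np.radians(31.3)),0]))
E
```

```text
clock: 7.8
tcp_pos: [0.5277, -0.0005, 0.0622]
tool_rot: [3.141, 0.001, 2.841]
wrist_force: [0.6, 0.5, -1.5]
finger_gap: 0.089
gripper_force: 68.7
t7.80 tcp [ 5.277e-01 -5.000e-04  6.220e-02] rpy [1.800e+02 1.000e-01 1.628e+02] F [ 0.6  0.5 -1.5] M [0.01  0.017 0.02 ] gap 0.089 q6 -1.48 grip 68.7
10mm along housing x in tool cm [-0.96992656 -0.24339475  0.00121186]
```

View pics/e.png

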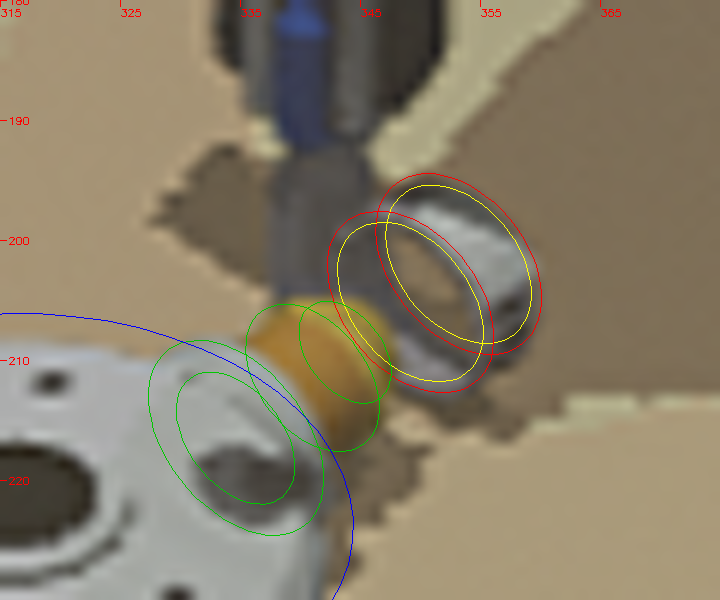

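The model and the image agree to within about 1 px (the ring sits slightly nearer the camera), and the ring is aligned in front of the stub. I'll slide gently.

```bash
python3 -m handwheel '[[-0.3,-0.07,0,0,0,0,1],[-0.6,-0.15,0,0,0,0,1],[-0.9,-0.22,0,0,0,0,1],[-1.2,-0.3,0,0,0,0,1],[-1.2,-0.3,0,0,0,0,1]]'; python3 -m handwheel '[[-0.1,-0.02,0,0,0,0,1],[-0.2,-0.05,0,0,0,0,1],[-0.3,-0.07,0,0,0,0,1],[-0.4,-0.1,0,0,0,0,1],[-0.4,-0.1,0,0,0,0,1]]'; python3 -c "
from h import *
st()"
```

```text
clock: 8.35
tcp_pos: [0.5385, -0.0072, 0.0617]
tool_rot: [3.142, 0.001, 2.841]
wrist_force: [-0.5, 0.9, -1.7]
finger_gap: 0.087
gripper_force: 68.7
clock: 8.85
tcp_pos: [0.5414, -0.009, 0.0616]
tool_rot: [-3.142, 0.0, 2.841]
wrist_force: [0.1, 0.4, -1.1]
finger_gap: 0.09
gripper_force: 68.7
t8.85 tcp [ 0.5414 -0.009   0.0616] rpy [-180.     0.   162.8] F [ 0.1  0.4 -1.1] M [ 0.065  0.077 -0.004] gap 0.09 q6 -1.49 grip 68.7
```

```bash
python3 -m handwheel '[[-0.1,-0.02,0,0,0,0,1],[-0.2,-0.05,0,0,0,0,1],[-0.3,-0.07,0,0,0,0,1],[-0.3,-0.07,0,0,0,0,1]]'; python3 -c "
from h import *
st()"
```

```text
clock: 9.25
tcp_pos: [0.5442, -0.0106, 0.0616]
tool_rot: [3.142, 0.0, 2.841]
wrist_force: [-0.5, 0.2, -0.8]
finger_gap: 0.088
gripper_force: 68.7
t9.25 tcp [ 0.5442 -0.0106  0.0616] rpy [180.    0.  162.8] F [-0.5  0.2 -0.8] M [ 0.019 -0.022  0.014] gap 0.088 q6 -1.5 grip 68.7
```

```bash
for i in 1; do python3 -m handwheel '[[-0.1,-0.02,0,0,0,0,1],[-0.2,-0.05,0,0,0,0,1],[-0.3,-0.07,0,0,0,0,1],[-0.3,-0.07,0,0,0,0,1]]'; done; python3 -m handwheel '[[-0.1,-0.02,0,0,0,0,1],[-0.2,-0.05,0,0,0,0,1],[-0.2,-0.05,0,0,0,0,1]]';  python3 -c "
from h import *
st()"
```

```text
clock: 9.65
tcp_pos: [0.5468, -0.0122, 0.0616]
tool_rot: [-3.142, 0.0, 2.841]
wrist_force: [0.6, 0.4, -1.8]
finger_gap: 0.087
gripper_force: 68.7
clock: 9.95
tcp_pos: [0.5486, -0.0132, 0.0616]
tool_rot: [3.142, 0.0, 2.841]
wrist_force: [-0.4, -0.2, -1.1]
finger_gap: 0.086
gripper_force: 68.7
t9.95 tcp [ 0.5486 -0.0132  0.0616] rpy [180.    0.  162.8] F [-0.4 -0.2 -1.1] M [-0.004  0.044 -0.014] gap 0.086 q6 -1.5 grip 68.7
```

```bash
python3 -m handwheel '[[-0.1,-0.02,0,0,0,0,1],[-0.2,-0.05,0,0,0,0,1],[-0.2,-0.05,0,0,0,0,1]]';  python3 -c "
from h import *
st()"
```

```text
clock: 10.25
tcp_pos: [0.5503, -0.0143, 0.0616]
tool_rot: [3.142, 0.0, 2.841]
wrist_force: [0.8, -0.1, -1.4]
finger_gap: 0.09
gripper_force: 68.7
t10.25 tcp [ 0.5503 -0.0143  0.0616] rpy [180.    0.  162.8] F [ 0.8 -0.1 -1.4] M [ 0.031  0.    -0.038] gap 0.09 q6 -1.5 grip 68.7
```

```bash
for i in 1; do python3 -m handwheel '[[-0.1,-0.02,0,0,0,0,1],[-0.2,-0.05,0,0,0,0,1],[-0.3,-0.07,0,0,0,0,1],[-0.3,-0.07,0,0,0,0,1]]'; done; python3 -m handwheel '[[-0.1,-0.02,0,0,0,0,1],[-0.2,-0.05,0,0,0,0,1],[-0.2,-0.05,0,0,0,0,1]]'
```

```text
clock: 10.65
tcp_pos: [0.553, -0.0159, 0.0616]
tool_rot: [3.142, 0.0, 2.841]
wrist_force: [0.5, 0.3, -0.7]
finger_gap: 0.092
gripper_force: 68.7
clock: 10.95
tcp_pos: [0.5548, -0.0169, 0.0616]
tool_rot: [3.142, 0.0, 2.841]
wrist_force: [-0.2, 0.1, -1.1]
finger_gap: 0.089
gripper_force: 68.7
```

```bash
python3 -m handwheel '[[-0.1,-0.02,0,0,0,0,1],[-0.2,-0.05,0,0,0,0,1],[-0.2,-0.05,0,0,0,0,1]]';  python3 -c "
from h import *
st()"
```

```text
clock: 11.25
tcp_pos: [0.5564, -0.018, 0.0616]
tool_rot: [-3.142, 0.0, 2.841]
wrist_force: [-0.1, -0.0, -1.6]
finger_gap: 0.086
gripper_force: 68.7
t11.25 tcp [ 0.5564 -0.018   0.0616] rpy [-180.     0.   162.8] F [-0.1 -0.  -1.6] M [-0.015 -0.044  0.046] gap 0.086 q6 -1.5 grip 68.7
```

```bash
python3 -m handwheel '[[-0.1,-0.02,0,0,0,0,1],[-0.2,-0.05,0,0,0,0,1],[-0.2,-0.05,0,0,0,0,1]]'
```

```text
clock: 11.55
tcp_pos: [0.5583, -0.0191, 0.0616]
tool_rot: [3.142, 0.0, 2.841]
wrist_force: [-0.3, -0.0, -0.5]
finger_gap: 0.09
gripper_force: 68.7
```

```bash
python3 -m handwheel '[[-0.1,-0.02,0,0,0,0,1],[-0.2,-0.05,0,0,0,0,1],[-0.2,-0.05,0,0,0,0,1]]'
```

```text
clock: 11.85
tcp_pos: [0.5601, -0.0201, 0.0616]
tool_rot: [3.142, 0.0, 2.841]
wrist_force: [1.1, 0.4, -1.4]
finger_gap: 0.086
gripper_force: 68.7
```

```bash
python3 -m handwheel '[[-0.1,-0.02,0,0,0,0,1],[-0.2,-0.05,0,0,0,0,1],[-0.2,-0.05,0,0,0,0,1]]'
```

```text
clock: 12.15
tcp_pos: [0.5615, -0.0211, 0.0616]
tool_rot: [3.142, -0.0, 2.841]
wrist_force: [-0.4, -0.6, -0.6]
finger_gap: 0.085
gripper_force: 68.7
```

```bash
python3 -m handwheel '[[-0.1,-0.02,0,0,0,0,1],[-0.2,-0.05,0,0,0,0,1],[-0.2,-0.05,0,0,0,0,1]]'
```

```text
clock: 12.45
tcp_pos: [0.5621, -0.0216, 0.0614]
tool_rot: [3.142, -0.003, 2.841]
wrist_force: [-2.9, 1.5, 0.5]
finger_gap: 0.089
gripper_force: 68.9
```

```bash
python3 -m handwheel '[[-0.1,-0.02,0,0,0,0,1],[-0.1,-0.02,0,0,0,0,1]]'
```

```text
clock: 12.65
tcp_pos: [0.5625, -0.022, 0.0613]
tool_rot: [-3.142, -0.004, 2.842]
wrist_force: [-4.9, 3.2, 2.5]
finger_gap: 0.084
gripper_force: 69.1
```

```bash
python3 -m handwheel '[[-0.1,-0.02,0,0,0,0,1],[-0.1,-0.02,0,0,0,0,1]]'; python3 -c "
from h import *
from plant import imaging
m=st();s=imaging.snapshot('scene')
c,cy=frames(m['tcp_pos'],np.degrees(m['tool_rot'][2]));n=np.array([.577,-.0045,ZB+.0195])
print(c)
cv2.imwrite('pics/f.png',np.hstack([crop(s,315,180,50,50,8),overlay(s,c,cy,315,180,50,50,8,n,-31.3)]))
"
```

```text
clock: 12.85
tcp_pos: [0.5632, -0.0224, 0.0613]
tool_rot: [-3.141, -0.004, 2.842]
wrist_force: [-4.6, 2.4, 0.7]
finger_gap: 0.089
gripper_force: 69.1
t12.85 tcp [ 0.5632 -0.0224  0.0613] rpy [-180.    -0.3  162.8] F [-4.6  2.4  0.7] M [0.529 0.763 0.161] gap 0.089 q6 -1.51 grip 69.1
[ 0.57488885 -0.00292537  0.03692434]
```

View pics/f.png

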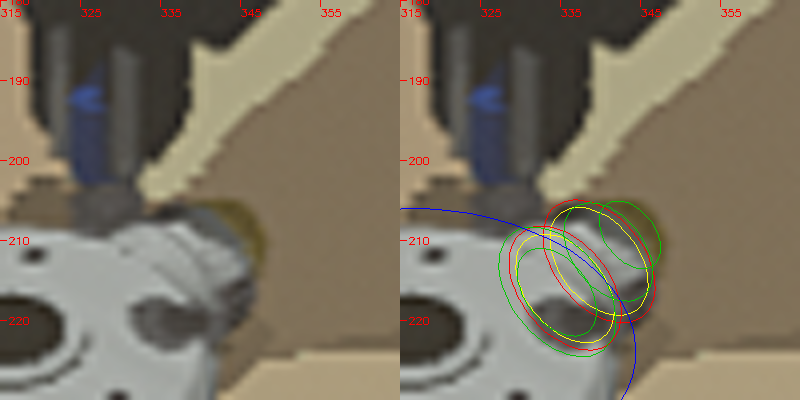

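The picture shows the band past the barb and against the grey shoulder, at about (338,213), with the yellow tip sticking out behind at (347,208). I'll press a bit more.

```bash
python3 -m handwheel '[[-0.1,-0.02,0,0,0,0,1],[-0.1,-0.02,0,0,0,0,1],[-0.1,-0.02,0,0,0,0,1]]'
```

```text
clock: 13.2
tcp_pos: [0.5636, -0.0227, 0.0612]
tool_rot: [-3.141, -0.005, 2.842]
wrist_force: [-5.2, 2.5, 2.4]
finger_gap: 0.088
gripper_force: 69.1
```

```bash
python3 -m handwheel '[[-0.1,-0.02,0,0,0,0,1],[-0.1,-0.02,0,0,0,0,1],[-0.1,-0.02,0,0,0,0,1]]'; python3 -c "
from h import *
st()"
```

```text
clock: 13.5
tcp_pos: [0.5637, -0.0228, 0.0612]
tool_rot: [-3.142, -0.007, 2.842]
wrist_force: [-5.7, 3.5, 3.3]
finger_gap: 0.088
gripper_force: 69.3
t13.50 tcp [ 0.5637 -0.0228  0.0612] rpy [-180.    -0.4  162.8] F [-5.7  3.5  3.3] M [0.687 1.145 0.16 ] gap 0.088 q6 -1.51 grip 69.3
```

Home: the force has risen to 6.7 N with Mz 0.16, about 6.7 N × 23 mm. Now I'll start tightening under pressure.

```bash
cat >> h.py <<'E'
U=np.array([np.cos(np.radians(31.3)),-np.sin(np.radians(31.3)),0]);W=np.array([-U[1],U[0],0])
def avg(n=8):
    from plant import monitor,imaging
    F=[];M=[]
    for i in range(n):
        m=monitor.sense();F.append(m['wrist_force']);M.append(m['ft_torque'])
        if n>1: imaging.snapshot('scene')
    F=np.mean(F,0);M=np.mean(M,0)
    print('t%.2f'%m['clock'],'tcp',m['tcp_pos'].round(4),'rpy',np.degrees(m['tool_rot']).round(1),'Fu %.1f Fv %.1f Fz %.1f'%(F@U,F@W,F[2]),'M',M.round(3),'q6',m['joint_pos'][5].round(2))
    return m
def plan(th,push=0,lat=0,up=0,px=-.15,n=1):
    m=avg(n);R=Ro.from_euler('xyz',m['tool_rot']);w=R.inv().apply(U*push/10+W*lat/10+np.array([0,0,up/10]))
    for f in(.25,.5,.75,1):
        a=np.radians(th*f);print('turn %.0f'%(th*f),(w*f+[px*(1-np.cos(a)),-px*np.sin(a),0]).round(3))
E
python3 -c "
from h import *
plan(40,1)"
```

```text
t13.50 tcp [ 0.5637 -0.0228  0.0612] rpy [-180.    -0.4  162.8] Fu -6.7 Fv -0.0 Fz 3.3 M [0.687 1.145 0.16 ] q6 -1.51
turn 10 [-0.027  0.02  -0.   ]
turn 20 [-0.058  0.039 -0.   ]
turn 30 [-0.093  0.057 -0.001]
turn 40 [-0.132  0.072 -0.001]
```

```bash
python3 -m handwheel '[[-0.03,0.01,0,0,0,5,1],[-0.05,0.02,0,0,0,10,1],[-0.06,0.03,0,0,0,15,1],[-0.07,0.04,0,0,0,20,1]]'; python3 -c "
from h import *
plan(40)"
```

```text
clock: 13.9
tcp_pos: [0.5644, -0.0217, 0.0611]
tool_rot: [-3.14, -0.008, 2.488]
wrist_force: [-5.6, 7.7, 2.6]
finger_gap: 0.09
gripper_force: 69.3
t13.90 tcp [ 0.5644 -0.0217  0.0611] rpy [-179.9   -0.4  142.6] Fu -8.8 Fv 3.6 Fz 2.6 M [1.313 0.965 0.227] q6 -1.16
turn 10 [-0.002  0.026  0.   ]
turn 20 [-0.009  0.051  0.   ]
turn 30 [-0.02   0.075  0.   ]
turn 40 [-0.035  0.096  0.   ]
```

```bash
python3 -m handwheel '[[0,0.01,0,0,0,5,1],[0,0.02,0,0,0,10,1],[0,0.03,0,0,0,15,1],[-0.01,0.05,0,0,0,20,1]]'; python3 -c "
from h import *
plan(20,0,1,px=0)"
```

```text
clock: 14.3
tcp_pos: [0.5649, -0.0211, 0.0608]
tool_rot: [-3.138, -0.007, 2.139]
wrist_force: [-6.3, 7.3, -0.4]
finger_gap: 0.09
gripper_force: 68.9
t14.30 tcp [ 0.5649 -0.0211  0.0608] rpy [-179.8   -0.4  122.6] Fu -9.1 Fv 2.9 Fz -0.4 M [1.222 1.001 0.2  ] q6 -0.81
turn 5 [ 0.011  0.022 -0.   ]
turn 10 [ 0.022  0.045 -0.   ]
turn 15 [ 0.033  0.067 -0.   ]
turn 20 [ 0.044  0.09  -0.   ]
```

```bash
python3 -m handwheel '[[0.01,0.02,0,0,0,5,1],[0.01,0.03,0,0,0,10,1],[0.02,0.04,0,0,0,15,1],[0.02,0.05,0,0,0,20,1]]'; python3 -c "
from h import *
plan(20,0,1)"
```

```text
clock: 14.7
tcp_pos: [0.5653, -0.0208, 0.0607]
tool_rot: [-3.136, -0.005, 1.79]
wrist_force: [-5.2, 6.5, -0.5]
finger_gap: 0.09
gripper_force: 68.8
t14.70 tcp [ 0.5653 -0.0208  0.0607] rpy [-179.7   -0.3  102.6] Fu -7.8 Fv 2.8 Fz -0.5 M [1.341 0.859 0.212] q6 -0.46
turn 5 [ 0.017  0.03  -0.   ]
turn 10 [ 0.034  0.061 -0.   ]
turn 15 [ 0.049  0.091 -0.   ]
turn 20 [ 0.063  0.121 -0.   ]
```

```bash
python3 -m handwheel '[[0,0,0,0,0,4,1],[0,0.01,0,0,0,8,1],[0,0.02,0,0,0,12,1]]'; python3 -c "
from h import *
plan(20,0,1)"; python3 -m handwheel '[[0,0,0,0,0,4,1],[0,0.01,0,0,0,8,1],[0,0.02,0,0,0,10,1]]';python3 -c "
from h import *
plan(20,0,1)"
```

```text
clock: 15.0
tcp_pos: [0.5655, -0.0207, 0.0606]
tool_rot: [-3.135, -0.004, 1.582]
wrist_force: [-4.7, 6.3, -0.7]
finger_gap: 0.089
gripper_force: 68.9
t15.00 tcp [ 0.5655 -0.0207  0.0606] rpy [-179.6   -0.2   90.6] Fu -7.3 Fv 2.9 Fz -0.7 M [1.237 0.871 0.24 ] q6 -0.25
turn 5 [ 0.021  0.026 -0.   ]
turn 10 [ 0.04   0.052 -0.   ]
turn 15 [ 0.059  0.078 -0.   ]
turn 20 [ 0.076  0.104 -0.   ]
clock: 15.3
tcp_pos: [0.5657, -0.0207, 0.0606]
tool_rot: [-3.134, -0.003, 1.408]
wrist_force: [-5.0, 6.7, -0.1]
finger_gap: 0.092
gripper_force: 68.9
t15.30 tcp [ 0.5657 -0.0207  0.0606] rpy [-1.796e+02 -1.000e-01  8.070e+01] Fu -7.8 Fv 3.1 Fz -0.1 M [1.375 0.831 0.179] q6 -0.07
turn 5 [ 0.023  0.022 -0.   ]
turn 10 [ 0.044  0.045 -0.   ]
turn 15 [ 0.064  0.067 -0.   ]
turn 20 [ 0.084  0.089 -0.   ]
```

```bash
for i in 1; do python3 -m handwheel '[[0,0,0,0,0,3,1],[0.01,0.01,0,0,0,6,1]]' >/dev/null; python3 -c "
from h import *
avg(1)"; done; python3 -m handwheel '[[0,0,0,0,0,3,1],[0.01,0.01,0,0,0,6,1]]' >/dev/null; python3 -c "
from h import *
avg(1)"; python3 -m handwheel '[[0,0,0,0,0,3,1],[0.01,0.01,0,0,0,6,1]]'>/dev/null; python3 -c "
from h import *
avg(1);avg(5)"
```

```text
t15.50 tcp [ 0.5659 -0.0207  0.0606] rpy [-1.796e+02 -1.000e-01  7.470e+01] Fu -7.9 Fv 4.3 Fz -1.1 M [1.316 0.819 0.209] q6 0.03
t15.70 tcp [ 0.566  -0.0207  0.0606] rpy [-1.796e+02 -1.000e-01  6.870e+01] Fu -7.3 Fv 2.9 Fz -1.1 M [1.313 0.788 0.243] q6 0.14
t15.90 tcp [ 0.5662 -0.0206  0.0606] rpy [-179.6   -0.    62.7] Fu -7.6 Fv 3.5 Fz -1.1 M [1.253 0.81  0.269] q6 0.24
t16.10 tcp [ 0.5662 -0.0206  0.0606] rpy [-179.6   -0.    62.8] Fu -7.0 Fv 3.7 Fz -0.7 M [1.288 0.82  0.236] q6 0.24
```

```bash
python3 -m handwheel '[[0.02,0.02,0,0,0,3,1],[0.03,0.04,0,0,0,6,1]]' >/dev/null; python3 -c "
from h import *
avg(1)";  python3 -m handwheel '[[0,0,0,0,0,3,1],[0.01,0.01,0,0,0,6,1]]'>/dev/null; python3 -c "
from h import *
avg(1);avg(6)"
```

```text
t16.35 tcp [ 0.5663 -0.0206  0.0606] rpy [-1.795e+02  1.000e-01  5.670e+01] Fu -7.4 Fv 2.3 Fz -0.3 M [1.249 0.901 0.319] q6 0.35
t16.55 tcp [ 0.5665 -0.0206  0.0606] rpy [-1.796e+02  1.000e-01  5.070e+01] Fu -7.6 Fv 2.9 Fz 0.6 M [1.232 0.877 0.363] q6 0.45
t16.80 tcp [ 0.5665 -0.0206  0.0606] rpy [-1.796e+02  1.000e-01  5.080e+01] Fu -7.5 Fv 3.1 Fz -0.3 M [1.227 0.903 0.318] q6 0.45
```

```bash
python3 -m handwheel '[[0,0,0,0,0,-2,1],[0,0,0,0,0,-4,1]]' >/dev/null; python3 -c "
from h import *
avg(1);avg(6)"
```

```text
t17.05 tcp [ 0.5666 -0.0206  0.0606] rpy [-1.795e+02  1.000e-01  5.480e+01] Fu -6.4 Fv 2.0 Fz -1.3 M [ 1.133  0.915 -0.008] q6 0.38
t17.30 tcp [ 0.5666 -0.0207  0.0606] rpy [-1.795e+02  1.000e-01  5.470e+01] Fu -7.5 Fv 2.7 Fz -0.5 M [ 1.179  0.88  -0.009] q6 0.38
```

```bash
python3 -m handwheel '[[0,0,0,0,0,-2,1],[0,0,0,0,0,-4,1]]' >/dev/null; python3 -c "
from h import *
avg(1);avg(6)"
```

```text
t17.55 tcp [ 0.5665 -0.0207  0.0606] rpy [-179.5    0.    58.8] Fu -7.5 Fv 2.2 Fz -1.8 M [ 1.168  0.905 -0.12 ] q6 0.31
t17.80 tcp [ 0.5665 -0.0206  0.0606] rpy [-179.5    0.    58.7] Fu -7.2 Fv 2.5 Fz -1.0 M [ 1.155  0.882 -0.073] q6 0.31
```

```bash
python3 -m handwheel '[[0,0,0,0,0,-2,1],[0,0,0,0,0,-2,1]]' >/dev/null; python3 -c "
from h import *
avg(6)"; python3 -m handwheel '[[0.02,-0.05,0,0,0,0,1],[0.05,-0.1,0,0,0,0,1],[0.05,-0.15,0,0,0,0,1],[0.05,-0.15,0,0,0,0,1]]' >/dev/null; python3 -c "
from h import *
from plant import imaging
avg(6);s=imaging.snapshot('scene');t=imaging.snapshot('top')
cv2.imwrite('pics/g.png',crop(s,315,180,50,50,12))"
```

```text
t18.30 tcp [ 0.5665 -0.0207  0.0606] rpy [-179.5    0.    60.7] Fu -7.1 Fv 2.5 Fz -0.7 M [ 1.152  0.884 -0.072] q6 0.27
t19.00 tcp [ 0.5664 -0.0205  0.0606] rpy [-179.7    0.    60.7] Fu -5.6 Fv 0.5 Fz -1.8 M [ 0.718  0.758 -0.083] q6 0.28
```

View pics/g.png

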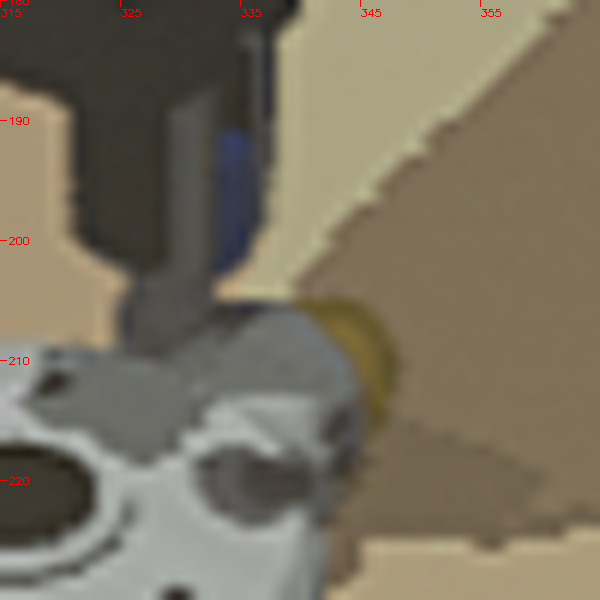

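The band sits at the shoulder with its edge at about (341,210). The key, at (335,196), is upright between the fingers. I'll relieve the load and let go.

```bash
python3 -m handwheel '[[0,-0.1,0,0,0,0,1],[0,-0.2,0,0,0,0,1],[0,-0.2,0,0,0,0,1]]' >/dev/null; python3 -c "
from h import *
plan(0,-1,0,n=4)"
```

```text
t19.60 tcp [ 0.5664 -0.0204  0.0609] rpy [-179.9    0.    60.8] Fu -3.4 Fv 1.5 Fz -8.2 M [ 0.535  0.462 -0.053] q6 0.28
turn 0 [ 0.001 -0.025  0.   ]
turn 0 [ 0.002 -0.05   0.   ]
turn 0 [ 0.003 -0.075  0.   ]
turn 0 [ 0.004 -0.1    0.   ]
```

```bash
python3 -m handwheel '[[0,-0.1,0.03,0,0,0,1],[0.02,-0.2,0.05,0,0,0,1],[0.02,-0.2,0.05,0,0,0,1]]' >/dev/null; python3 -c "
from h import *
avg(4)"
```

```text
t20.10 tcp [ 0.5662 -0.02    0.0611] rpy [179.9  -0.   60.8] Fu -0.4 Fv 0.2 Fz -11.6 M [-0.048  0.041 -0.101] q6 0.28
```

```bash
python3 -m handwheel '[[0,0,0.05,0,0,0,1],[0,0,0.1,0,0,0,1],[0,0,0.1,0,0,0,1]]' >/dev/null; python3 -c "
from h import *
avg(4)"
```

```text
t20.60 tcp [ 0.5662 -0.02    0.061 ] rpy [179.9  -0.   60.8] Fu 0.8 Fv -1.4 Fz -1.9 M [-0.316  0.139 -0.087] q6 0.28
```

Loads are near zero, so I'll open and lift away.

```bash
python3 -m handwheel '[[0,0,0,0,0,0,0.85],[0,0,0,0,0,0,0.7],[0,0,0,0,0,0,0.6],[0,0,0,0,0,0,0.6]]'; python3 -m handwheel '[[0,0,-1,0,0,0,0.6],[0,0,-3,0,0,0,0.6],[0,0,-6,0,0,0,0.6],[0,0,-10,0,0,0,0.6],[0,0,-14,0,0,0,0.6],[0,0,-14,0,0,0,0.6],[0,0,-14,0,0,0,0.6],[0,0,-14,0,0,0,0.6]]'; python3 -c "
from h import *
rel([.45,.2,.25],60)"
```

```text
clock: 21.05
tcp_pos: [0.5654, -0.0194, 0.0602]
tool_rot: [3.141, -0.0, 1.061]
wrist_force: [0.2, -0.3, 0.6]
finger_gap: 0.399
gripper_force: 0.0
clock: 21.85
tcp_pos: [0.5643, -0.0192, 0.1994]
tool_rot: [-3.14, 0.001, 1.061]
wrist_force: [-0.1, -0.2, 0.8]
finger_gap: 0.398
gripper_force: 0.0
t21.85 tcp [ 0.5643 -0.0192  0.1994] rpy [-179.9    0.    60.8] F [-0.1 -0.2  0.8] M [-0.004  0.018 -0.007] gap 0.398 q6 0.28 grip 0.0
shift cm [ 13.55 -20.68  -5.03] turn [-0.1  0.   0.8]
```

```bash
python3 -m handwheel '[[3,-5,-1,0,0,0,0.6],[6,-9,-2,0,0,0,0.6],[9,-13,-3,0,0,0,0.6],[13.5,-20.5,-5,0,0,0,0.6],[13.5,-20.5,-5,0,0,0,0.6],[13.5,-20.5,-5,0,0,0,0.6],[13.5,-20.5,-5,0,0,0,0.6],[13.5,-20.5,-5,0,0,0,0.6],[13.5,-20.5,-5,0,0,0,0.6],[13.5,-20.5,-5,0,0,0,0.6]]'>/dev/null; python3 -c "
from h import *
from plant import imaging
m=st();s=imaging.snapshot('scene');t=imaging.snapshot('top')
cv2.imwrite('pics/h.png',np.hstack([crop(t,290,180,50,50,8),crop(s,315,180,50,50,8)]))"
```

```text
t22.85 tcp [0.4528 0.1971 0.2494] rpy [-1.80e+02  1.00e-01  6.07e+01] F [ 1.4 -0.3 -0.4] M [-0.007 -0.002 -0.004] gap 0.398 q6 0.7 grip 0.0
```

View pics/h.png

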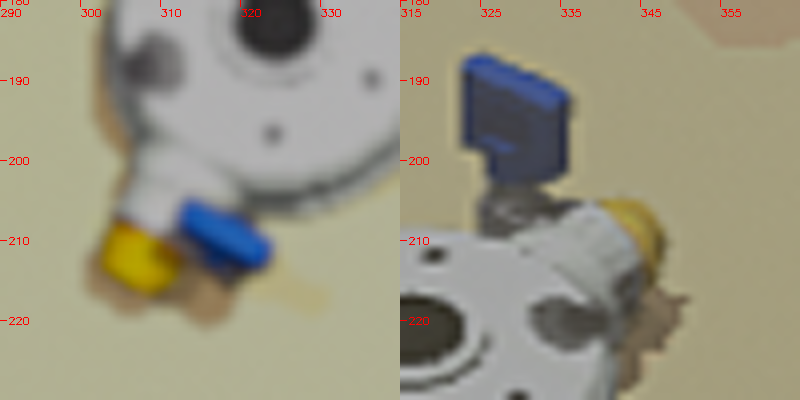

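Top view: the band lies against the shoulder, with its edge at about (303,208)–(312,212) square to the stub and the key at (317,209). Scene view: the key stands upright at (329,195). I'll hand in the job.

```bash
python3 -c "
from plant import r
print(r.finish_job())"
```

```text
the job is handed in; nothing more can be done
None
```

I handed the job in at about 23 s, with no verdict returned: the clamp is home against the shoulder, looks square with its key upright, and has been let go. From the key torque, I estimate the band presses with about 30–45 N.

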